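# Shut the specimen tray's lids in one stroke

## Robot

A 6-joint arm with a two-finger parallel gripper is mounted at the origin on the work surface. World frame = base frame: x ahead of the robot, y to its left, z up, the work surface at z = 0. Lengths are in m, angles in rad, forces in N, time in s.
With the tool pointing down it reaches from about 0.3 to 0.875 m from the base axis. Payload 6.4 kg.
Tool frame: the origin (TCP) lies midway between the tips of the shut fingers; the grasp point (between the pads) lies 19 mm behind it; z points along the fingers, y is the direction in which the jaws open and shut (so a half turn about z gives the same grasp; the last joint's range is limited). The gripper opens to 85 mm and grips with 20 to 120 N. Pads are 22 mm wide; open, the fingers measure 114 mm over their backs; the gripper's body (76 mm by 85 mm) begins 54 mm behind the grasp point. The pads swing forward as they close: fully open they stand 13 mm farther back than shut.
Start: joints at [0.942, 0.181, 1.607, -0, 1.354, -0.206], TCP at [0.236, 0.524, 0.231] pointing down, gripper open.
Joint ranges: [-2.99, 2.99], [-0.89, 2.07], [0.3, 2.58], [-1.14, 4.28], [0, 2.63], [-3.12, 3.12]. Speed limits (rad/s): [2.57, 2.57, 3.01, 3.14, 3.14, 3.14].

## Interface

Orientations are given as a unit quaternion [w, x, y, z].
In Python, from bench import ctrl gives the robot as it stands. The module is installed in compiled form; this text tells all that it offers.
- The arm moves only by the tool arm_command, never from a script. Its argument "plan" is one flat list of numbers, 4 for each row, row after row: the shift along the tool's x, y, z in mm, then the turn about the tool's z in rad. A call has 1 to 20 rows; each row shifts and turns the commanded pose from where the row before left it, along the tool's axes as they then stand; what a row does not reach is not made up. A row lasts 1/10 s, in which the tool goes at most 50 mm and 8.59 degrees, less where a joint would pass 70% of its speed; a pose out of reach is approached as far as the arm can. A call is refused whole if a number of a shift passes 50 or a number of a turn 0.15, either way. A call with a gripper value outside its range is refused whole. "grip" is the opening, from 0 (shut) to 1 (fully open), set as the call begins (left out, the last holds). The fingers move at their own pace and stop on an object; the grip force is fixed at half the most. Time passes only in rows, so rows that do not move let the fingers close. It gives the time, the measured TCP pose, the force and the opening at its end, in the units of the state.
- ctrl.get_obs(): the state, without advancing time (a new reading comes with each control period).
- ctrl.camera(name): name is "side" or "top"; returns a dict with "color" (400x640x3 uint8, red, green, blue), "camera_matrix" (3x3 intrinsics, pixels), "k1" (the pictures are not rectified: a ray, as slopes to the right and down, at radius r is drawn at 1 + k1 r^2 times it, then the intrinsics apply), "eye" and "attitude" of the camera in the world. Camera axes: x right, y up, looking along -z (the intrinsics and any distortion apply to the point x, -y, -z); pixel columns grow to the right and rows downward; lengths in m; the calibration is good to about 2 mm. A picture is of the moment at which its call begins. There is no depth.
- ctrl.hand_in(): hands the job in, once; it reports no verdict.
The state is a dict: "time_s": time; "q": joint angles; "dq": joint speeds; "joint_efforts": joint torques, N m; "eef_pos": TCP position; "eef_rot": TCP orientation; "wrist_force": force on the tool from outside, world axes, zero at the start; "torque": the same for the moment, N m; "opening": opening from 0.0 (shut) to 1.0 (fully open).
Only numpy, scipy, OpenCV 4.12 (cv2) and the standard library are available. Lean on these libraries where they do the work, as an engineer would, in place of code of your own. Each camera call takes 0.05 s, during which the arm holds its last target. There are 200 camera calls.

## Task

Run your fingertips lightly along the row of open lids on the specimen tray, starting at the end with the handle, so that each lid in turn swings down fully shut, all five in one stroke: do not lift your fingers up over the standing lids or off to the side of the tray before the last one is shut. Do not lift, tip or shove the tray along, and leave the hand lens, jar and dish where they are.

Things in the scene. Friction and masses are not known exactly. Their poses are not given: they have to be found in the camera images.
- tray: Loose grey specimen tray, about 0.9 kg, 200 mm long (x), 64 wide (y), walls 22 high. Origin: centre of its underside; z up. A low steel D-handle (top at 15 mm) juts 30 mm from its -x end. Five wells in a row along x, each with a white lid hinged along the well's edge nearer the handle; hinge lines along y, 22.5 mm up. A shut lid lies level, its top 26 mm above the table.
- lid1 (a joint): Angle of lid 1 counted from the handle; hinge line at tray x = -95 mm. 0 = shut, 1.57 = upright, limit 2.0 (leaning back to the handle); starts at 1.2 to 1.8. 52 mm wide, 35 mm from hinge to end of tab. Stiff friction hinge (0.008 N m, under 1 N at the tab): stays where left; pushed towards tray +x it swings down shut.
- lid2 (a joint): Angle of lid 2 counted from the handle; hinge line at tray x = -57 mm. 0 = shut, 1.57 = upright, limit 2.0 (leaning back to the handle); starts at 1.2 to 1.8. 52 mm wide, 35 mm from hinge to end of tab. Stiff friction hinge (0.008 N m, under 1 N at the tab): stays where left; pushed towards tray +x it swings down shut.
- lid3 (a joint): Angle of lid 3 counted from the handle; hinge line at tray x = -19 mm. 0 = shut, 1.57 = upright, limit 2.0 (leaning back to the handle); starts at 1.2 to 1.8. 52 mm wide, 35 mm from hinge to end of tab. Stiff friction hinge (0.008 N m, under 1 N at the tab): stays where left; pushed towards tray +x it swings down shut.
- lid4 (a joint): Angle of lid 4 counted from the handle; hinge line at tray x = 19 mm. 0 = shut, 1.57 = upright, limit 2.0 (leaning back to the handle); starts at 1.2 to 1.8. 52 mm wide, 35 mm from hinge to end of tab. Stiff friction hinge (0.008 N m, under 1 N at the tab): stays where left; pushed towards tray +x it swings down shut.
- lid5 (a joint): Angle of lid 5 counted from the handle; hinge line at tray x = 57 mm. 0 = shut, 1.57 = upright, limit 2.0 (leaning back to the handle); starts at 1.2 to 1.8. 52 mm wide, 35 mm from hinge to end of tab. Stiff friction hinge (0.008 N m, under 1 N at the tab): stays where left; pushed towards tray +x it swings down shut.
- lid1_tab (a point): Middle of the free end of lid 1, on its outer face (18 mm wide thumb tab), 35 mm from the hinge line
- lid2_tab (a point): Middle of the free end of lid 2, on its outer face (18 mm wide thumb tab), 35 mm from the hinge line
- lid3_tab (a point): Middle of the free end of lid 3, on its outer face (18 mm wide thumb tab), 35 mm from the hinge line
- lid4_tab (a point): Middle of the free end of lid 4, on its outer face (18 mm wide thumb tab), 35 mm from the hinge line
- lid5_tab (a point): Middle of the free end of lid 5, on its outer face (18 mm wide thumb tab), 35 mm from the hinge line
- magnifier: Loose black hand lens lying flat beside the tray, 48 mm round, 102 mm long with handle, 8 mm high; origin under the lens centre, handle to its -x. Leave alone
- jar: Loose small glass jar with black cap, 42 mm diameter, 52 mm high; origin under its centre. Leave alone
- dish: Loose glass dish, 64 mm diameter, 16 mm high; origin under its centre. Leave alone
Mind the look-alikes: they are no part of the job. Several things have the shape of the tray; the one meant has the colours described above.

How it is judged:
By the outcome, as a careful person would: the job done as asked, in the order asked, and still so for the second after the job is handed in, with the robot touching nothing.
It also fails if it takes over 43 s, if anything falls off the work surface, if the arm or the gripper's body presses on something with over 40 N, if the wrist force passes 120 N, or if a joint passes its speed limit or range.

## Working session

There is one attempt and no reset: what is moved stays moved. The work goes in short steps, Python scripts to look and compute and a tool call to move; the robot and the scene stay as the last step left them, time stands still between calls to the robot, and variables do not carry over. Pictures are saved under pics/ and viewed, about 8 in all and at most 12, crops included, and the job is handed in when it is done.

Besides the shell and the picture viewer there is one more tool, called after "Emit:" as a command line: name --argument value ..., lists and objects as JSON in quotes. arm_command: Moves the arm, as the interface text tells. Its arguments: {"type":"object","properties":{"plan":{"type":"array","items":{"type":"number"}},"grip":{"type":"number"}},"required":["plan"]}

```bash
mkdir -p pics
cat > h.py <<'E'
import numpy as np, cv2
from bench import ctrl
from scipy.spatial.transform import Rotation as R
def att(c):
    a=np.array(c["attitude"],float)
    return a if a.shape==(3,3) else R.from_quat(a[[1,2,3,0]]).as_matrix()
def ray(c,u,v):
    K=np.array(c["camera_matrix"]); k=c["k1"]
    d=np.array([(u-K[0,2])/K[0,0],(v-K[1,2])/K[1,1]]); s=d.copy()
    for _ in range(20): s=d/(1+k*(s@s))
    return att(c)@np.array([s[0],-s[1],-1.])
def at_z(c,u,v,z):
    r=ray(c,u,v); e=np.array(c["eye"]); return e+r*(z-e[2])/r[2]
def proj(c,p):
    K=np.array(c["camera_matrix"]); q=att(c).T@(np.array(p)-c["eye"])
    s=np.array([q[0],-q[1]])/-q[2]; s=s*(1+c["k1"]*(s@s))
    return K[0,0]*s[0]+K[0,2],K[1,1]*s[1]+K[1,2]
E
python3 - <<'E'
from h import *
import pickle
o=ctrl.get_obs(); print(o)
for n in("top","side"):
    c=ctrl.camera(n); pickle.dump(c,open(n+'.pkl','wb')); print(n,c["eye"],c["attitude"],c["camera_matrix"],c["k1"])
    cv2.imwrite(f'pics/{n}0.png',c["color"][...,::-1])
E
```

```text
{'time_s': 0.0, 'q': array([ 9.41712569e-01,  1.81536887e-01,  1.60802694e+00, -1.23711056e-05,
        1.35379994e+00, -2.06328481e-01]), 'dq': array([-3.07647518e-05,  1.70920068e-03,  1.70557534e-03, -1.75111473e-04,
       -9.88484071e-04, -6.85446933e-05]), 'joint_efforts': array([ 3.71835713e-04, -4.44858992e+01, -3.51343775e+01, -3.01931814e-04,
        9.02968895e-03, -9.63832214e-07]), 'eef_pos': array([0.23557234, 0.52391227, 0.23037734]), 'eef_rot': array([-3.53718860e-04,  2.09805685e-01,  9.77742702e-01, -8.11867432e-04]), 'wrist_force': array([ 0.63333299, -0.33863863, -0.21238818]), 'torque': array([-0.00224795, -0.01523755,  0.02948223]), 'opening': 0.9998449167061567}
top [ 3.47224392e-01 -5.62133986e-04  1.17110868e+00] [ 0.71597591  0.03159697 -0.02996167 -0.69676569] [[449.34456585   0.         321.57385333]
 [  0.         449.34456585 199.56479253]
 [  0.           0.           1.        ]] 0.04208771629643455
side [ 0.29192077 -0.91931701  0.90440083] [ 0.91398105  0.39332196 -0.02974793 -0.09513956] [[486.65103584   0.         318.15695403]
 [  0.         486.65103584 204.71201746]
 [  0.           0.           1.        ]] -0.14126462871957662
```

View pics/top0.png

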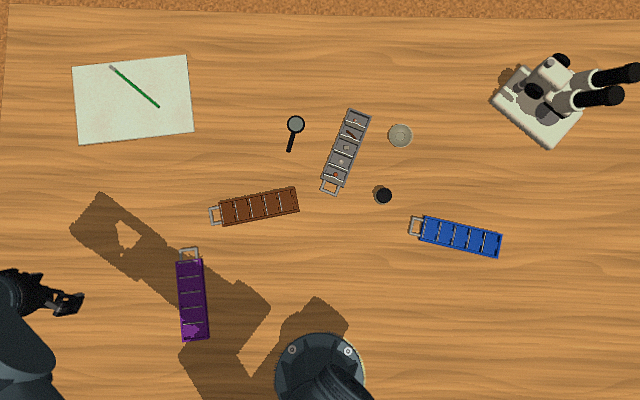

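View pics/side0.png

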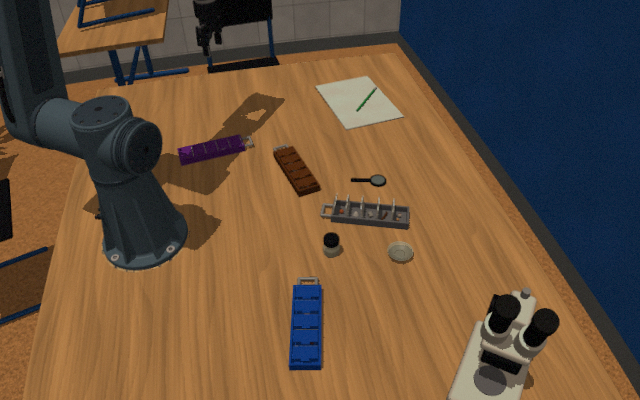

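Tray-shaped things in the top picture: grey (346,150), brown (258,206), purple (192,300) and blue (460,237). The grey one, with its handle at (329,187), fits the description. The jar is at (384,195), the dish at (400,135) and the lens at (296,124). I'll check the choice in one close crop made from both views.

Run:
```python
from h import *
import pickle
t=pickle.load(open('top.pkl','rb'))["color"];s=pickle.load(open('side.pkl','rb'))["color"]
a=cv2.resize(t[100:200,310:410],None,fx=5.6,fy=5.6,interpolation=cv2.INTER_CUBIC)[:560]
cv2.imwrite('pics/crop_t.png',a[...,::-1])
b=cv2.resize(s[185:265,315:420],None,fx=7,fy=7,interpolation=cv2.INTER_CUBIC)
cv2.imwrite('pics/crop_s.png',b[...,::-1])
```

```text
(no output)
```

View pics/crop_t.png

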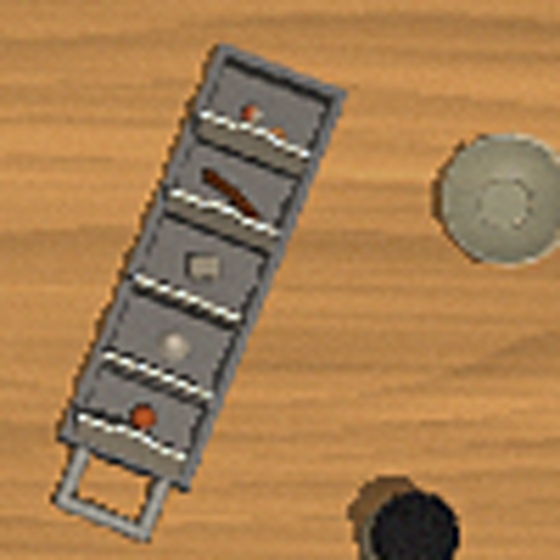

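View pics/crop_s.png

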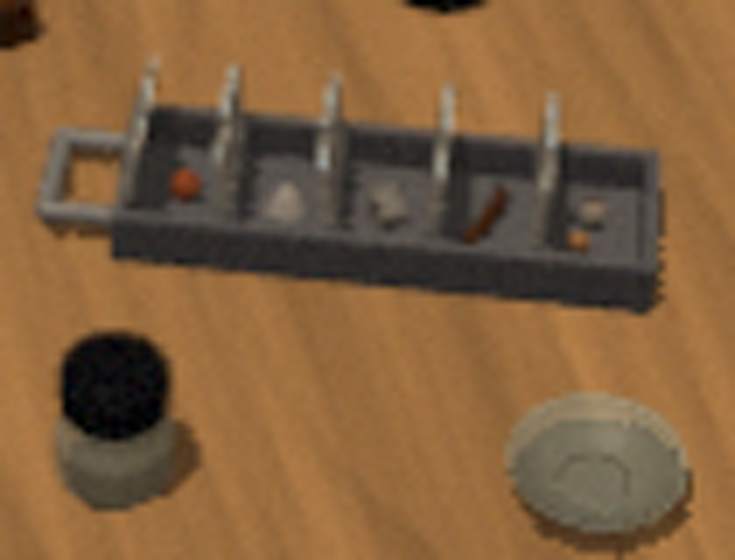

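Run:
```python
from h import *
import pickle
from scipy.optimize import least_squares
t=pickle.load(open('top.pkl','rb'));s=pickle.load(open('side.pkl','rb'))
T=lambda x,y:(310+(x+.5)/5.6-.5,100+(y+.5)/5.6-.5); S=lambda x,y:(315+(x+.5)/7-.5,185+(y+.5)/7-.5)
# local corner (tray frame), pixel
obs_t=[((.1,.032,.022),T(222,44)),((.1,-.032,.022),T(345,93)),((-.1,.032,.022),T(62,430)),((-.1,-.032,.022),T(188,488))]
obs_s=[((.1,.032,.022),S(658,150)),((-.1,-.032,.022),S(113,218)),((.1,-.032,.022),S(650,265))]
def W(p,l): c,k=np.cos(p[2]),np.sin(p[2]); return [p[0]+c*l[0]-k*l[1],p[1]+k*l[0]+c*l[1],l[2]]
def f(p,sets): return np.concatenate([np.subtract(proj(c,W(p,l)),u) for c,o in sets for l,u in o])
for n,st in(("top",[(t,obs_t)]),("side",[(s,obs_s)]),("both",[(t,obs_t),(s,obs_s)])):
    r=least_squares(f,[.47,-.06,-.3],args=(st,)); print(n,r.x.round(4),np.abs(r.fun).max().round(2))
p=r.x
for x in(-.16,-.1,.085,.1): print(x,np.round(W(p,(x,0,0)),4))
o=ctrl.get_obs(); M=R.from_quat(np.array(o["eef_rot"])[[1,2,3,0]]).as_matrix(); print(M.round(3))
print("yaw of tool x",np.arctan2(M[1,0],M[0,0]))
for n,c,u,v,z in(("jar",t,384,195,.052),("dish",t,400,135,.016),("lens",t,296,124,.008)):
    w=at_z(c,u,v,z); k=R.from_euler('z',-p[2]).apply(w-[p[0],p[1],0]);print(n,w.round(3),"tray frame",k.round(3))
# lid angles from top view tabs: tab px in crop
for h,px in zip((-95,-57,-19,19,57),((133,438),(160,375),(190,297),(225,208),(258,130))):
    e=np.array(t["eye"]); r_=ray(t,*T(*px)); Rz=R.from_euler('z',-p[2])
    a=np.linspace(.9,2,111); pr=[]
    for q in a: pr.append(np.hypot(*np.subtract(proj(t,W(p,(h/1e3+.035*np.cos(q),0,.0225+.035*np.sin(q)))),T(*px))))
    print(h,a[np.argmin(pr)].round(2),min(pr).round(2))
```

```text
top [ 0.5873 -0.0564 -0.3599] 0.94
side [ 0.5839 -0.0562 -0.3513] 0.8
both [ 0.5859 -0.0561 -0.3587] 1.5
-0.16 [4.361e-01 1.000e-04 0.000e+00]
-0.1 [ 0.4923 -0.021   0.    ]
0.085 [ 0.6655 -0.086   0.    ]
0.1 [ 0.6795 -0.0912  0.    ]
[[-0.912  0.41  -0.001]
 [ 0.41   0.912 -0.001]
 [ 0.    -0.002 -1.   ]]
yaw of tool x 2.718787013207862
jar [ 0.461 -0.152  0.052] tray frame [-0.084 -0.134  0.052]
dish [ 0.622 -0.196  0.016] tray frame [ 0.083 -0.118  0.016]
lens [0.647 0.076 0.008] tray frame [0.01  0.145 0.008]
-95 1.48 0.28
-57 1.68 0.5
-19 1.69 0.21
19 1.53 0.03
57 1.51 0.2
```

The top picture gives the tray at about (0.586, -0.056) with yaw -0.359, and the side fit agrees within 4 mm. The lids stand at 1.48 to 1.69 rad, inside the given range. First move: go over behind the handle with the fingers shut. Tray +x is tool -x.

Emit:
arm_command --plan '[0,0,0,-0.064,-23,-26,0,0,-23,-26,0,0,-23,-26,0,0,-23,-26,0,0,-23,-26,0,0,-23,-26,0,0,-23,-26,0,0,-23,-26,0,0,-23,-26,0,0,-23,-26,0,0,-23,-26,0,0,-23,-26,0,0,-23,-26,0,0,-23,-26,0,0,-23,-26,0,0,-22,-30,0,0,0,0,40,0,0,0,40,0,0,0,0,0]' --grip 0

```text
time_s: 2.1
eef_pos: [0.4277, 0.003, 0.1464]
eef_rot: [-0.005, 0.179, 0.984, 0.001]
wrist_force: [-1.3, 0.8, -0.3]
opening: 0.0
```

```bash
cat >> h.py <<'E'
P=np.array([.5859,-.0561,-.3587])
def st():
    o=ctrl.get_obs(); M=R.from_quat(np.array(o["eef_rot"])[[1,2,3,0]]).as_matrix()
    k=R.from_euler('z',-P[2]).apply(np.array(o["eef_pos"])-[P[0],P[1],0])
    print("t",round(o["time_s"],2),"tray-frame tip mm",(k*1e3).round(2),"yaw err",(np.arctan2(-M[1,0],-M[0,0])-P[2]).round(4),"zaxis",M[:,2].round(4),"F",np.round(o["wrist_force"],2),"op",round(o["opening"],3)); return k
E
python3 - <<'E'
from h import *
import pickle
k=st()
t=ctrl.camera("top"); s=ctrl.camera("side")
pickle.dump((t,s),open('b.pkl','wb'))
a=cv2.resize(t["color"][90:240,270:420],None,fx=3.4,fy=3.4,interpolation=cv2.INTER_CUBIC)
b=cv2.resize(s["color"][120:270,270:430],None,fx=3.4,fy=3.4,interpolation=cv2.INTER_CUBIC)
cv2.imwrite('pics/b_t.png',cv2.vconcat([a])[...,::-1]);cv2.imwrite('pics/b_s.png',b[...,::-1])
E
```

```text
t 2.1 tray-frame tip mm [-168.87   -0.18  146.39] yaw err -0.0012 zaxis [-0.0106  0.003  -0.9999] F [-1.3   0.81 -0.31] op 0.0
```

View pics/b_s.png

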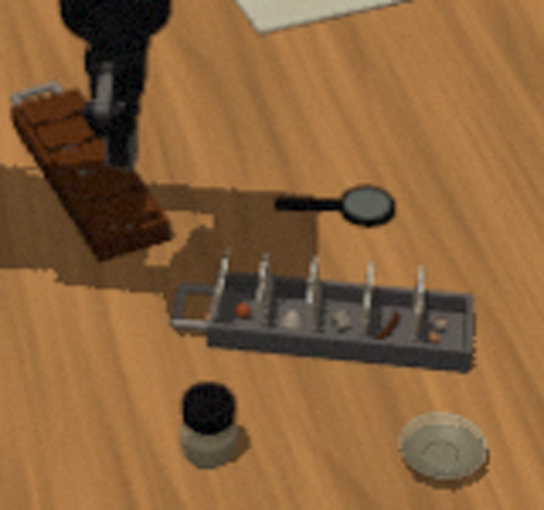

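Emit:
arm_command --plan '[-5,0,20,0,-5,0,25,0,0,0,25,0,0,0,25,0,0,0,8,0,0,0,0,0,0,0,0,0,0,0,0,0]'

```text
time_s: 3.0
eef_pos: [0.443, -0.0015, 0.05]
eef_rot: [0.002, 0.178, 0.984, -0.0]
wrist_force: [0.3, -0.1, 0.5]
opening: 0.005
```

Run:
```python
from h import *
st()
t=ctrl.camera("top"); s=ctrl.camera("side")
k=st()
a=cv2.resize(t["color"][100:220,290:410],None,fx=4.5,fy=4.5,interpolation=cv2.INTER_CUBIC)
b=cv2.resize(s["color"][165:265,300:420],None,fx=6,fy=6,interpolation=cv2.INTER_CUBIC)
cv2.imwrite('pics/c_t.png',a[...,::-1]);cv2.imwrite('pics/c_s.png',b[...,::-1])
```

```text
t 3.0 tray-frame tip mm [-152.99    0.9    50.03] yaw err 0.0002 zaxis [ 3.2e-03 -9.0e-04 -1.0e+00] F [ 0.27 -0.11  0.46] op 0.005
t 3.1 tray-frame tip mm [-153.48    0.79   49.54] yaw err 0.0 zaxis [ 2.3e-03 -7.0e-04 -1.0e+00] F [ 0.66  0.21 -1.17] op 0.0
```

View pics/c_s.png

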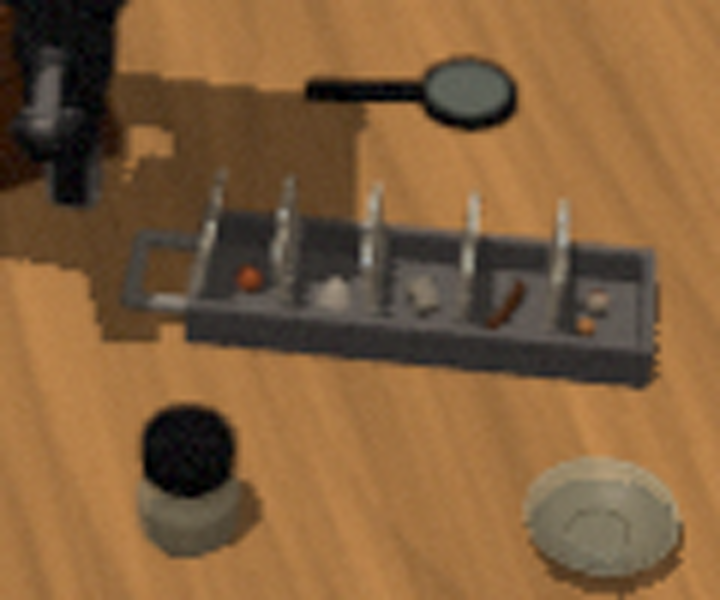

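The side view shows the fingertips at crop (75,190), on the tray's axis behind the handle, with everything undisturbed. I'm starting the stroke now.

Emit:
arm_command --plan '[-5,0,2,0,-5,0,2,0,-5,0,2,0,-5,0,2,0,-5,0,2,0,-5,0,1,0,-5,0,1,0,0,0,0,0,0,0,0,0,0,0,0,0,0,0,0,0]'

```text
time_s: 4.2
eef_pos: [0.474, -0.0134, 0.0363]
eef_rot: [-0.0, 0.178, 0.984, -0.0]
wrist_force: [-0.1, -1.1, 1.2]
opening: 0.0
```

```bash
python3 -c "
from h import *
st()"
```

```text
t 4.2 tray-frame tip mm [-119.72    0.68   36.34] yaw err 0.0001 zaxis [-0. -0. -1.] F [-0.11 -1.15  1.18] op 0.0
```

Emit:
arm_command --plan '[-4,0,0,0,-4,0,0,0,-4,0,0,0,-4,0,0,0,-4,0,0,0,-4,0,0,0,-4,0,0,0,-4,0,0,0,-3,0,2,0,-3,0,2,0,-3,0,2,0,-3,0,2,0,-3,0,1.5,0,-3,0,0,0,-3,0,0,0,0,0,0,0,0,0,0,0]'

```text
time_s: 5.9
eef_pos: [0.5243, -0.0323, 0.0268]
eef_rot: [0.0, 0.178, 0.984, -0.0]
wrist_force: [0.6, -0.5, 0.9]
opening: -0.001
```

Run:
```python
from h import *
st()
s=ctrl.camera("side")
b=cv2.resize(s["color"][175:245,315:415],None,fx=7,fy=7,interpolation=cv2.INTER_CUBIC)
cv2.imwrite('pics/d_s.png',b[...,::-1]); st(); print(proj(s,[*P[:2],.022]))
```

```text
t 5.9 tray-frame tip mm [-66.05   0.61  26.79] yaw err -0.0002 zaxis [ 9.e-04 -3.e-04 -1.e+00] F [ 0.62 -0.52  0.91] op -0.001
t 5.95 tray-frame tip mm [-66.16   0.6   26.8 ] yaw err -0.0001 zaxis [ 7.e-04 -3.e-04 -1.e+00] F [-0.2   1.2   0.08] op -0.003
(np.float64(370.48252578302123), np.float64(210.3605797662778))
```

View pics/d_s.png

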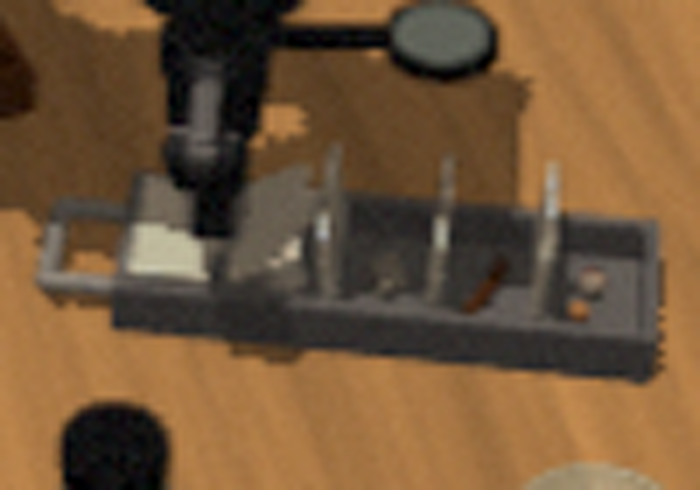

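Lid 1 is down at crop (165,250), lid 2 is already swinging at (275,225), and the tray hasn't moved. Next I press down about 1 mm gently to seat lid 1 and read the force.

Emit:
arm_command --plan '[0,0,0.5,0,-1,0,0.4,0,0,0,0,0,0,0,0,0]'

```text
time_s: 6.35
eef_pos: [0.5252, -0.0327, 0.0263]
eef_rot: [0.001, 0.178, 0.984, -0.0]
wrist_force: [-0.5, -0.9, 3.6]
opening: 0.001
```

```bash
python3 -c "
from h import *
st()"
```

```text
t 6.35 tray-frame tip mm [-65.03   0.63  26.28] yaw err -0.0001 zaxis [ 1.e-03 -4.e-04 -1.e+00] F [-0.45 -0.9   3.63] op 0.001
```

Contact at about 3.6 N with z = 26.3 mm, so lid 1 is shut. The same sweep does lid 2.

Emit:
arm_command --plan '[-3,0,-2,0,-3,0,-2,0,-3,0,-2,0,-3,0,0,0,-3,0,0,0,-3,0,0,0,-3,0,1.5,0,-3,0,1.5,0,-3,0,1.5,0,-3,0,1,0,-3,0,0.5,0,-3,0,0,0,-2,0,0,0,0,0,0,0,0,0,0,0]'

```text
time_s: 7.85
eef_pos: [0.5609, -0.0459, 0.0261]
eef_rot: [0.001, 0.178, 0.984, -0.0]
wrist_force: [0.1, -0.2, 3.8]
opening: -0.004
```

Run:
```python
from h import *
st()
s=ctrl.camera("side")
b=cv2.resize(s["color"][175:245,315:415],None,fx=7,fy=7,interpolation=cv2.INTER_CUBIC)
cv2.imwrite('pics/e_s.png',b[...,::-1]); st()
```

```text
t 7.85 tray-frame tip mm [-26.99   0.73  26.07] yaw err -0.0001 zaxis [ 1.1e-03 -2.0e-04 -1.0e+00] F [ 0.13 -0.2   3.83] op -0.004
t 7.9 tray-frame tip mm [-26.97   0.73  26.12] yaw err -0.0001 zaxis [ 1.2e-03 -3.0e-04 -1.0e+00] F [-0.12  0.78  2.63] op 0.001
```

View pics/e_s.png

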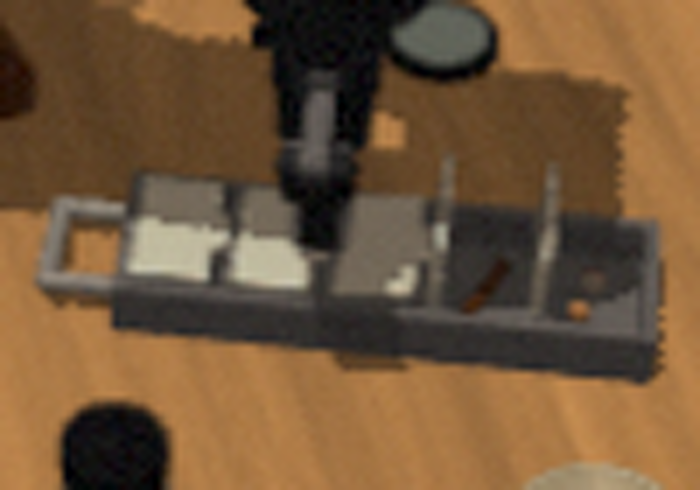

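Lids 1 and 2 are shut at (175,235) and (272,245), lid 3 is partly down at (380,245), and the tray is unmoved. The sweep works, so I repeat it for lids 3 and 4.

Emit:
arm_command --plan '[-3,0,-2,0,-3,0,-2,0,-3,0,-2,0,-3,0,0,0,-3,0,0,0,-3,0,0,0,-3,0,1.5,0,-3,0,1.5,0,-3,0,1.5,0,-3,0,1,0,-3,0,0.5,0,-3,0,0,0,-2,0,0,0,0,0,0,0,0,0,0,0]'

```text
time_s: 9.4
eef_pos: [0.5964, -0.0592, 0.0261]
eef_rot: [0.0, 0.178, 0.984, -0.0]
wrist_force: [0.5, 0.8, 3.6]
opening: -0.003
```

Emit:
arm_command --plan '[-3,0,-2,0,-3,0,-2,0,-3,0,-2,0,-3,0,0,0,-3,0,0,0,-3,0,0,0,-3,0,1.5,0,-3,0,1.5,0,-3,0,1.5,0,-3,0,1,0,-3,0,0.5,0,-3,0,0,0,-2,0,0,0,0,0,0,0,0,0,0,0]'

```text
time_s: 10.9
eef_pos: [0.632, -0.0726, 0.0261]
eef_rot: [0.001, 0.178, 0.984, -0.0]
wrist_force: [0.0, 0.7, 3.5]
opening: -0.001
```

Run:
```python
from h import *
st()
s=ctrl.camera("side")
b=cv2.resize(s["color"][175:245,315:415],None,fx=7,fy=7,interpolation=cv2.INTER_CUBIC)
cv2.imwrite('pics/f_s.png',b[...,::-1]); st()
```

```text
t 10.9 tray-frame tip mm [48.98  0.72 26.11] yaw err -0.0 zaxis [ 1.1e-03 -3.0e-04 -1.0e+00] F [0.01 0.7  3.46] op -0.001
t 10.95 tray-frame tip mm [48.94  0.71 26.12] yaw err -0.0001 zaxis [ 1.1e-03 -3.0e-04 -1.0e+00] F [0.44 0.75 3.05] op -0.002
```

View pics/f_s.png

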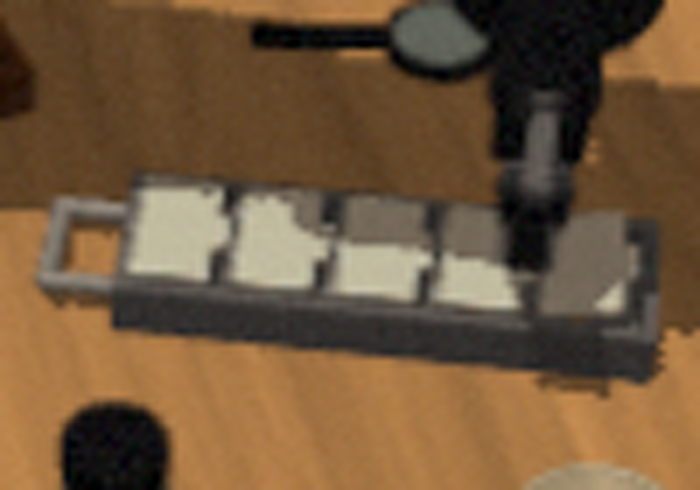

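Lids 1 to 4 are shut and lid 5 is partly down at (590,265). Same sweep for lid 5, then straight up.

Emit:
arm_command --plan '[-3,0,-2,0,-3,0,-2,0,-3,0,-2,0,-3,0,0,0,-3,0,0,0,-3,0,0,0,-3,0,1.5,0,-3,0,1.5,0,-3,0,1.5,0,-3,0,1,0,-3,0,0.5,0,-3,0,0,0,-1,0,0,0,0,0,0,0,0,0,0,0]'

```text
time_s: 12.45
eef_pos: [0.6666, -0.0856, 0.0261]
eef_rot: [0.001, 0.178, 0.984, -0.0]
wrist_force: [-0.2, 0.4, 1.7]
opening: -0.001
```

Emit:
arm_command --plan '[0,0,-3,0,0,0,-10,0,0,0,-25,0,0,0,-30,0,0,0,-30,0,0,0,-30,0,20,20,0,0,25,25,0,0,25,25,0,0,25,25,0,0,25,25,0,0,25,25,0,0,25,25,0,0,20,20,0,0,0,0,0,0,0,0,0,0,0,0,0,0]'

```text
time_s: 14.15
eef_pos: [0.5556, 0.1584, 0.1544]
eef_rot: [0.0, 0.179, 0.984, -0.0]
wrist_force: [-0.1, -0.4, 0.6]
opening: 0.0
```

Run:
```python
from h import *
st()
s=ctrl.camera("side"); t=ctrl.camera("top")
b=cv2.resize(s["color"][165:270,315:420],None,fx=5,fy=5,interpolation=cv2.INTER_CUBIC)
a=cv2.resize(t["color"][100:205,275:415],None,fx=5,fy=5,interpolation=cv2.INTER_CUBIC)
cv2.imwrite('pics/g_s.png',b[...,::-1]);cv2.imwrite('pics/g_t.png',a[...,::-1])
```

```text
t 14.15 tray-frame tip mm [-103.7   190.15  154.36] yaw err -0.0006 zaxis [ 9.e-04 -3.e-04 -1.e+00] F [-0.1  -0.44  0.57] op 0.0
```

View pics/g_s.png

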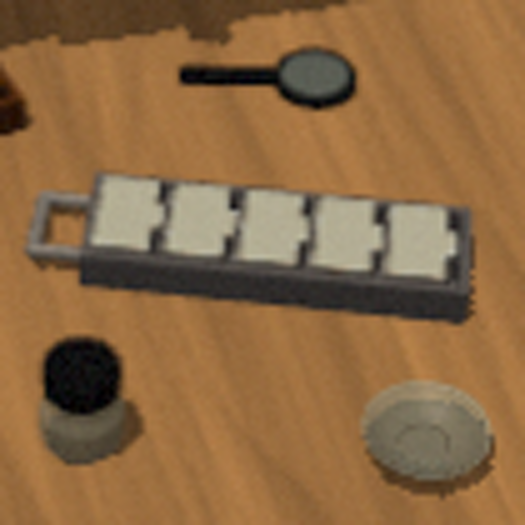

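View pics/g_t.png

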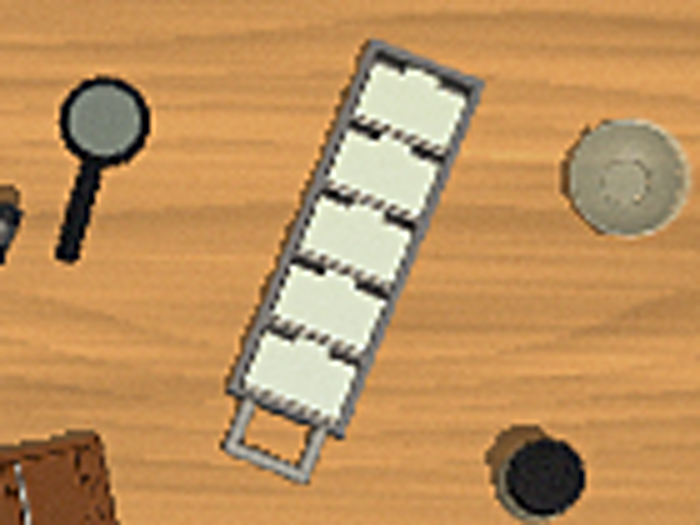

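All five lids lie level and shut, with lids 1 to 5 running from (125,215) to (420,240) in the side crop. The tray, lens, jar and dish are in place and the gripper is clear, so I'm handing in.

```bash
python3 -c "
from bench import ctrl
print(ctrl.hand_in())"
```

```text
the job is handed in; nothing more can be done
None
```

All five lids on the grey tray are shut. I closed them in one stroke from the handle end, fingers shut, pressing about 2–4 N at each lid's end and never lifting over a standing lid. I handed in at about 14 s of the 43 s allowed; the hand-in reports no verdict.

- **Final pictures:** the last top and side views, taken with the arm clear, show all five lids lying level. To the eye, the tray, hand lens, jar and dish are where they were.
- **Lids seated:** the fingertips came down to about 26 mm at each lid's end, the height given for a shut lid.
- **Less certain:** I judged the tray's position by eye at the end and did not re-measure it. My first fits of the tray from the two cameras differed by 3–4 mm, slightly more than the stated 2 mm, but this caused no trouble. No check failed.

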